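# Make up two repair kits on the electronics bench

## Robot

A 6-joint arm with a two-finger parallel gripper is mounted at the origin on the work surface. World frame = base frame: x ahead of the robot, y to its left, z up, the work surface at z = 0. Lengths are in m, angles in degrees, forces in N, time in s.
With the tool pointing down it reaches from about 0.4 to 0.825 m from the base axis. Payload 7 kg.
Tool frame: the origin (TCP) lies midway between the tips of the shut fingers; the grasp point (between the pads) lies 19 mm behind it (ctrl.grip_point_offset is the distance from the TCP to the grasp point, in m); x points along the fingers, y is the direction in which the jaws open and shut, and the axes are right-handed (so a half turn about x gives the same grasp; the last joint's range is limited). The gripper opens to 88 mm and grips with 3 to 60 N. Pads are 19 mm wide; open, the fingers measure 130 mm over their backs; the gripper's body (78 mm by 193 mm) begins 47 mm behind the grasp point.
Start: joints at [-53.967, 20.546, 0.682, 0, -70.136, -16.507], TCP at [0.226, -0.636, 0.227] pointing down, gripper open.
Joint ranges: [-176.03, 176.03], [-82.01, 121.73], [-58.28, 71.71], [-173.87, 95.51], [-174.79, -0.11], [-173.66, 173.66]. Speed limits (degrees/s): [136.94, 136.94, 172.46, 180, 180, 180].

## Interface

Orientations are given as [roll, pitch, yaw] about the fixed x, y, z axes, in that order (R = Rz(yaw) Ry(pitch) Rx(roll)).
In Python, from plant import ctrl gives the robot as it stands.
- The arm moves only by the tool drive_tool, never from a script. Its argument "plan" is a list of rows, each a list of 3 entries, a list of its own where there are three numbers: the shift along the tool's x, y, z in m, then the turn, a rotation vector about the tool's x, y, z in degrees, then the opening, from 0 (shut) to 1 (fully open). In form: [[[dx, dy, dz], [wx, wy, wz], grip], ...]. A call has 1 to 20 rows; each row is the pose to reach, as a shift and turn from the pose measured when the call began, along the tool's axes at that moment; what a row does not reach only later rows make up. A row lasts 1/12 s, in which the tool goes at most 41.7 mm and 7.16 degrees, less where a joint would pass 70% of its speed; a pose out of reach is approached as far as the arm can. A call with a gripper value outside its range is refused whole. The fingers move at their own pace and stop on an object; the grip force is fixed at half the most. Time passes only in rows, so rows that repeat a pose let the fingers close. It gives the time, the measured TCP pose, the force and the opening at its end, in the units of the state.
- ctrl.get_obs(): the state, without advancing time (a new reading comes with each control period).
- ctrl.snapshot(name): name is "scene" or "top" or "wrist"; returns the picture (420x560x3 uint8, blue, green, red); there is no depth.
- ctrl.get_calibration(name): a dict with "fx", "fy", "cx", "cy" (pixels), "R" (3x3) and "t" (3): a world point X has camera coordinates R X + t. Camera axes: x right, y down, z forward; pixel columns grow to the right and rows downward; lengths in m; the calibration is good to about 2 mm. A picture is of the moment at which its call begins: read the wrist's pose just before it. get_calibration takes no time and is no camera call; for the wrist camera it gives the pose at the moment of the call.
- ctrl.close_job(): hands the job in, once; it reports no verdict.
Trained networks look in the newest picture that a camera, given by its name, has taken for a name from the list of things; names that differ only in an ending like _2 or _b are one class to them, and where a whole thing is asked for, a point or a joint stands for the part that bears it (a point fixed in the world has none). Each returns a list of dicts, best first, with "confidence" (0 to 1); they miss things now and then, are a little off and sometimes report something else, mostly with a low value. They report only what shows in the picture. A call takes as long as a camera call.
- ctrl.cut_out(camera, name): "pixels" (420x560 bool, what is visible of it) and "pixel" ([column, row] in pixels, amid what is visible of it).
- ctrl.landmark_of(camera, name): "pixel" ([column, row] in pixels: a listed point, or the origin of a listed thing).
The state is a dict: "clock": time; "joint_pos": joint angles; "qvel": joint speeds; "tau": joint torques, N m; "tool_pos": TCP position; "orientation": TCP orientation; "force": force on the tool from outside, world axes, zero at the start; "moment": the same for the moment, N m; "opening": finger opening in m.
Only numpy, scipy, OpenCV 4.12 (cv2) and the standard library are available. Lean on these libraries where they do the work, as an engineer would, in place of code of your own. Each camera call takes 0.05 s, during which the arm holds its last target. There are 200 camera calls.

## Task

Make up two repair kits from the parts standing on the bench: put the big capacitor, the heat sink and the transformer in the three-pocket tray, with the capacitor in the middle pocket, and put the relay and the choke in the two-pocket tray. One part to a pocket, each standing upright flat on the pocket floor; either of the remaining pockets will do for the others. The small capacitor is spare: leave it where it stands.

Things in the scene. Friction and masses are not known exactly. Their poses are not given: they have to be found in the camera images.
- tray3: Three-pocket kit tray: shallow black plastic tray fixed to the bench, 196 mm long (its x) by 68 mm wide (its y), 13 mm high. Pocket floors lined with brown card. Floor 3 mm thick, walls and dividers 4 mm thick, standing 10 mm above the floor. Three pockets in a row, 60 x 60 mm inside, centred at x = -64, 0 and +64 mm, y = 0. Origin: centre of its underside.
- tray2: Two-pocket kit tray: like the other (68 mm wide, 13 mm high, floor 3 mm, walls 4 mm) but 132 mm long (its x); two pockets 60 x 60 mm inside, centred at x = -32 and +32 mm, y = 0. Origin: centre of its underside.
- big_capacitor: Big capacitor: upright black cylinder with an aluminium top, 35 mm in diameter, 50 mm high, about 60 g. Origin: centre of its underside, z up.
- small_capacitor: Small capacitor, the spare, not part of any kit: same look as the big one but 25 mm in diameter and 32 mm high. Origin: centre of its underside, z up.
- heat_sink: Heat sink: black anodised block of five upright fins with bare bright tops on a 6 mm base, 40 mm long (its x, along the fins) by 28 mm wide (its y), 35 mm high, about 50 g. The two outer fins are its flat y sides. Origin: centre of its underside, z up.
- transformer: Transformer: upright dark steel core, a frame 42 mm wide (its x), 18 mm deep (its y), 36 mm high, with a copper winding in its window that bulges to 32 mm in y between 8.5 and 27.5 mm height. Its flat x sides are full height. About 120 g. Origin: centre of its underside, z up.
- relay: Relay: upright white plastic box, 28 mm (its x) by 20 mm (its y), 36 mm high, with a thin grey skirt near the foot; about 35 g. Origin: centre of its underside, z up.
- choke: Choke: upright drum with dark round flanges 32 mm in diameter, 8 mm thick, at bottom and top and a copper winding 29 mm in diameter between them; 34 mm high, about 70 g. Origin: centre of its underside, z up.

How it is judged (in metres and radians):
At the end, for the whole second after the job is handed in: Capacitor in the middle, heat sink and transformer in the end pockets of the three-pocket tray, relay and choke one to a pocket in the other: undersides within 4 mm of the pocket floor, upright within 0.12 rad, released, at rest. Small capacitor within 15 mm of its start (x of big_capacitor in the frame of tray3 between -0.03 and 0.03 m and y of big_capacitor in the frame of tray3 between -0.03 and 0.03 m and (((x of heat_sink in the frame of tray3 between 0.034 and 0.094 m and y of heat_sink in the frame of tray3 between -0.03 and 0.03 m) and (x of transformer in the frame of tray3 between -0.094 and -0.034 m and y of transformer in the frame of tray3 between -0.03 and 0.03 m)) or ((x of heat_sink in the frame of tray3 between -0.094 and -0.034 m and y of heat_sink in the frame of tray3 between -0.03 and 0.03 m) and (x of transformer in the frame of tray3 between 0.034 and 0.094 m and y of transformer in the frame of tray3 between -0.03 and 0.03 m))) and (((x of relay in the frame of tray2 between 0.002 and 0.062 m and y of relay in the frame of tray2 between -0.03 and 0.03 m) and (x of choke in the frame of tray2 between -0.062 and -0.002 m and y of choke in the frame of tray2 between -0.03 and 0.03 m)) or ((x of relay in the frame of tray2 between -0.062 and -0.002 m and y of relay in the frame of tray2 between -0.03 and 0.03 m) and (x of choke in the frame of tray2 between 0.002 and 0.062 m and y of choke in the frame of tray2 between -0.03 and 0.03 m))) and z of big_capacitor in the frame of tray3 between -0.002 and 0.007 m and angle between each of big_capacitor, heat_sink, transformer, relay, choke's own z axis and vertical below 0.12 rad and linear speed of each of big_capacitor, heat_sink, transformer, relay, choke below 0.02 m/s and angular speed of each of big_capacitor, heat_sink, transformer, relay, choke below 0.2 rad/s and contact force between each of big_capacitor, heat_sink, transformer, relay, choke and the fingers below 0.1 N and z of heat_sink in the frame of tray3 between -0.002 and 0.007 m and z of transformer in the frame of tray3 between -0.002 and 0.007 m and z of relay in the frame of tray2 between -0.002 and 0.007 m and z of choke in the frame of tray2 between -0.002 and 0.007 m and distance of small_capacitor from where it was at the start of the episode below 0.015 m); the robot touches nothing.
It fails at once if the spare small capacitor is knocked over (angle between small_capacitor's own z axis and vertical above 0.6 rad).
It also fails if it takes over 128 s, if anything falls off the work surface, if the arm or the gripper's body presses on something with over 40 N, if the wrist force passes 120 N, or if a joint passes its speed limit or range.

## Working session

There is one attempt and no reset: what is moved stays moved. The work goes in short steps, Python scripts to look and compute and a tool call to move; the robot and the scene stay as the last step left them, time stands still between calls to the robot, and variables do not carry over. Pictures are saved under pics/ and viewed, about 12 in all and at most 16, crops included, and the job is handed in when it is done.

Besides the shell and the picture viewer there is one more tool, called after ">>>" in YAML: its name, and indented under it one key for each argument. drive_tool: Moves the arm, as the interface text tells. Its arguments: {"type":"object","properties":{"plan":{"type":"array","items":{"type":"array"}}},"required":["plan"]}

```bash
ls; mkdir -p pics; cat > h.py <<'E'
import numpy as np, cv2
from plant import ctrl
from scipy.spatial.transform import Rotation as Ro
def cal(n):
    c=ctrl.get_calibration(n); return {k:np.array(c[k]) for k in c}
def ray(c,p):
    R=c['R'];o=-R.T@c['t'];d=R.T@np.array([(p[0]-c['cx'])/c['fx'],(p[1]-c['cy'])/c['fy'],1.]);return o,d/np.linalg.norm(d)
def atz(c,p,z):
    o,d=ray(c,p);return o+d*(z-o[2])/d[2]
def tri(L):
    A=np.zeros((3,3));b=np.zeros(3)
    for c,p in L:
        o,d=ray(c,p);P=np.eye(3)-np.outer(d,d);A+=P;b+=P@o
    X=np.linalg.solve(A,b)
    return X,[np.linalg.norm((np.eye(3)-np.outer(d,d))@(X-o)) for o,d in [ray(c,p) for c,p in L]]
def proj(c,X):
    q=c['R']@np.array(X)+c['t'];return np.array([c['fx']*q[0]/q[2]+c['cx'],c['fy']*q[1]/q[2]+c['cy']])
names=["tray3","tray2","big_capacitor","small_capacitor","heat_sink","transformer","relay","choke"]
E
python3 - <<'E'
from h import *
np.set_printoptions(precision=3,suppress=True)
print(ctrl.get_obs(),ctrl.grip_point_offset)
C={}
for n in ["scene","top"]:
    im=ctrl.snapshot(n);cv2.imwrite(f"pics/{n}0.png",im);C[n]=cal(n);c=C[n];print(n,c['fx'],-c['R'].T@c['t'])
L={}
for n in names:
    for v in C:
        r=ctrl.landmark_of(v,n)
        if r: L[n,v]=r[0]['pixel']
        print(n,v,[(np.round(x['pixel'],1),round(x['confidence'],2)) for x in r[:3]],atz(C[v],r[0]['pixel'],0) if r else '')
    if (n,'top') in L and (n,'scene') in L: print('   tri',tri([(C[v],L[n,v]) for v in C]))
E
```

```text
pics
{'clock': 0.0, 'joint_pos': array([-53.968,  20.591,   0.634,  -0.02 , -70.136, -16.507]), 'qvel': array([ 0.004, -0.046,  0.005,  0.011, -0.071,  0.005]), 'tau': array([ -0.   , -58.271,  29.305,   6.997,   0.007,  -0.   ]), 'tool_pos': array([ 0.225, -0.636,  0.226]), 'orientation': array([ 94.971,  89.904, 114.489]), 'force': array([-0.738, -0.175,  0.332]), 'moment': array([-0.015, -0.004,  0.059]), 'opening': 0.08765351887880998} 0.0188
scene 410.3758823206658 [ 0.814 -0.308  0.7  ]
top 391.5627003084996 [ 0.49  -0.011  0.908]
tray3 scene [(array([154.9, 321.1]), 0.78), (array([344.5, 123.1]), 0.75), (array([230.9, 230.9]), 0.19)] [ 0.483 -0.282  0.   ]
tray3 top [(array([405.8, 252.6]), 0.85), (array([141.7, 259.2]), 0.56)] [ 0.483 -0.282  0.   ]
   tri (array([ 0.483, -0.282,  0.   ]), [np.float64(0.00027702682510242176), np.float64(0.00027702682510252833)])
tray2 scene [(array([154.9, 321.1]), 0.78), (array([344.5, 123.1]), 0.75), (array([230.9, 230.9]), 0.19)] [ 0.483 -0.282  0.   ]
tray2 top [(array([405.8, 252.6]), 0.85), (array([141.7, 259.2]), 0.56)] [ 0.483 -0.282 
[... 788 characters left out ...]
5 0.   ]
   tri (array([ 0.554,  0.107, -0.013]), [np.float64(0.00029621906047226106), np.float64(0.0002962190604723894)])
transformer scene [] 
transformer top [(array([319.1, 176. ]), 0.77)] [ 0.656 -0.081  0.   ]
relay scene [(array([260., 279.]), 0.6)] [ 0.571 -0.106  0.   ]
relay top [(array([327.1, 210.5]), 0.52)] [ 0.575 -0.101  0.   ]
   tri (array([ 0.573, -0.103, -0.   ]), [np.float64(0.0035124677828458394), np.float64(0.003512467782845839)])
choke scene [(array([229.3, 231. ]), 0.77)] [ 0.455 -0.068  0.   ]
choke top [(array([312.8, 257.5]), 0.57)] [ 0.466 -0.07   0.   ]
   tri (array([ 0.464, -0.071,  0.014]), [np.float64(0.0029970723966126055), np.float64(0.002997072396612597)])
```

View pics/top0.png

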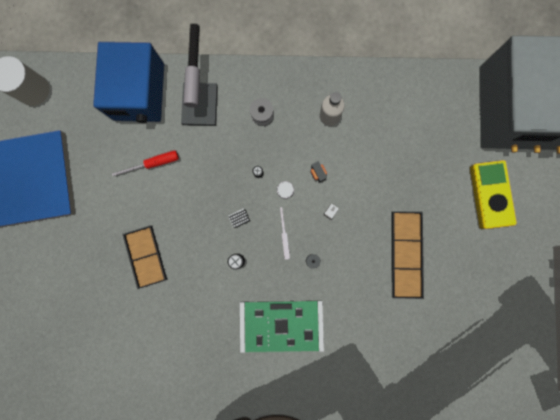

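View pics/scene0.png

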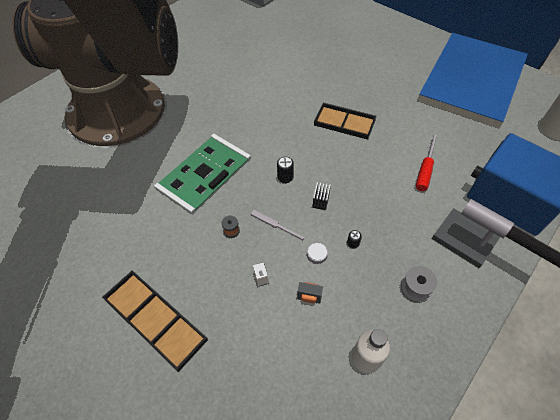

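The top view shows tray3 at (407,254), tray2 at (145,257), big capacitor (235,261), heat sink (238,217), transformer (319,172), relay (331,211), choke (312,261) and the spare at (258,171). The scene view agrees with this.

```bash
cat >> h.py <<'E'
np.set_printoptions(precision=4,suppress=True)
def pose():
    o=ctrl.get_obs();return np.array(o['tool_pos']),Ro.from_euler('xyz',o['orientation'],degrees=True).as_matrix(),o
def Rdown(a):
    # tool x down, tool y at world angle a (deg)
    a=np.radians(a);x=np.array([0,0,-1.]);y=np.array([np.cos(a),np.sin(a),0]);return np.c_[x,y,np.cross(x,y)]
def go(P,a=None,p=None,R=None):
    """shift,rotvec rows from pose (p,R) to P with jaw axis a"""
    if p is None: p,R,_=pose()
    yaw=np.degrees(np.arctan2(R[1,1],R[0,1]))
    if a is None:a=yaw
    a=yaw+((a-yaw+90)%180-90)
    s=R.T@(np.array(P)-p);w=Ro.from_matrix(R.T@Rdown(a)).as_rotvec(degrees=True)
    return np.round(s,4).tolist(),np.round(w,1).tolist(),round(a,1)
E
python3 - <<'E'
from h import *
p,R,o=pose();print(p,'yaw',np.degrees(np.arctan2(R[1,1],R[0,1])));print(R)
c=cal('wrist');print('wrist cam pos',-c['R'].T@c['t'],'tool frame',R.T@(-c['R'].T@c['t']-p));print((c['R']@R).T, c['fx'],c['cx'],c['cy'])
for v in ['top','scene']:
    ctrl.snapshot(v);c=cal(v)
    for n in ['tray3','tray2']:
        for r in ctrl.cut_out(v,n)[:2]:
            m=r['pixels'].astype(np.uint8)
            k,_=cv2.findContours(m,cv2.RETR_EXTERNAL,cv2.CHAIN_APPROX_NONE);k=max(k,key=cv2.contourArea)
            W=np.array([atz(c,q[0],0.011)[:2] for q in k],np.float32)
            b=cv2.minAreaRect(W*1000);print(v,n,round(r['confidence'],2),b)
for P in [(0.56,0.0,0.36)]: print(go(P,90),go(P,0),go(P))
E
```

```text
[ 0.2256 -0.6362  0.2266] yaw 109.52447466022217
[[ 0.     -0.3342  0.9425]
 [-0.      0.9425  0.3342]
 [-1.     -0.      0.    ]]
wrist cam pos [ 0.1445 -0.6649  0.3844] tool frame [-0.1578  0.     -0.0861]
[[-0.0006 -0.3107  0.9505]
 [ 1.     -0.0004  0.0005]
 [ 0.0002  0.9505  0.3107]] 316.47787065012386 277.4342853464515 212.51800855987082
top tray3 0.68 ((457.56280517578125, 317.26800537109375), (135.77923583984375, 73.99237060546875), 19.418508529663086)
top tray3 0.41 ((664.6300659179688, -77.43687438964844), (48.46393585205078, 34.86075973510742), 34.400489807128906)
top tray2 0.68 ((457.56280517578125, 317.26800537109375), (135.77923583984375, 73.99237060546875), 19.418508529663086)
top tray2 0.41 ((664.6300659179688, -77.43687438964844), (48.46393585205078, 34.86075973510742), 34.400489807128906)
scene tray3 0.94 ((456.5401611328125, 318.415283203125), (135.75564575195312, 81.31976318359375), 19.107091903686523)
scene tray3 0.87 ((479.95928955078125, -279.9957580566406), (201.21018981933594, 68.80644226074219), 0.24518874287605286)
scene tray2 0.94 ((456.5401611328125, 318.415283203125), (135.75564575195312, 81.31976318359375), 19.107091903686523)
scene tray2 0.87 ((479.95928955078125, -279.9957580566406), (201.21018981933594, 68.80644226074219), 0.24518874287605286)
([-0.1334, 0.4878, 0.5278], [19.5, -0.0, -0.0], np.float64(90.0)) ([-0.1334, 0.4878, 0.5278], [-70.5, -0.0, -0.0], np.float64(180.0)) ([-0.1334, 0.4878, 0.5278], [0.0, -0.0, -0.0], np.float64(109.5))
```

```bash
python3 - <<'E'
from h import *
print(go((0.51,-0.06,0.25),90))
E
```

```text
([-0.0234, 0.448, 0.4606], [19.5, -0.0, -0.0], np.float64(90.0))
```

>>> drive_tool:
  plan:
    - [[-0.023,0.448,0.461],[19.5,0,0],1]
    - [[-0.023,0.448,0.461],[19.5,0,0],1]
    - [[-0.023,0.448,0.461],[19.5,0,0],1]
    - [[-0.023,0.448,0.461],[19.5,0,0],1]
    - [[-0.023,0.448,0.461],[19.5,0,0],1]
    - [[-0.023,0.448,0.461],[19.5,0,0],1]
    - [[-0.023,0.448,0.461],[19.5,0,0],1]
    - [[-0.023,0.448,0.461],[19.5,0,0],1]
    - [[-0.023,0.448,0.461],[19.5,0,0],1]
    - [[-0.023,0.448,0.461],[19.5,0,0],1]
    - [[-0.023,0.448,0.461],[19.5,0,0],1]
    - [[-0.023,0.448,0.461],[19.5,0,0],1]
    - [[-0.023,0.448,0.461],[19.5,0,0],1]
    - [[-0.023,0.448,0.461],[19.5,0,0],1]
    - [[-0.023,0.448,0.461],[19.5,0,0],1]
    - [[-0.023,0.448,0.461],[19.5,0,0],1]
    - [[-0.023,0.448,0.461],[19.5,0,0],1]
    - [[-0.023,0.448,0.461],[19.5,0,0],1]
    - [[-0.023,0.448,0.461],[19.5,0,0],1]
    - [[-0.023,0.448,0.461],[19.5,0,0],1]

```text
clock: 2.87
tool_pos: [0.5099, -0.0605, 0.2496]
orientation: [-144.1, 90.0, -144.1]
force: [0.6, -0.1, 1.2]
opening: 0.0878
```

```bash
cat >> h.py <<'E'
import pickle
PN=names[2:]
def look(tag,ns=PN,cuts=True):
    c=cal('wrist');im=ctrl.snapshot('wrist');cv2.imwrite(f'pics/{tag}.png',im);D={'cal':c,'im':im}
    for n in ns:
        r=ctrl.landmark_of('wrist',n)
        k=ctrl.cut_out('wrist',n) if cuts else []
        D[n]=(r[0] if r else None,k[0] if k else None)
        print(n,[(np.round(x['pixel'],1),round(x['confidence'],2)) for x in r[:2]],atz(c,r[0]['pixel'],0)[:2] if r else '',(np.round(k[0]['pixel']),int(k[0]['pixels'].sum())) if k else '')
    pickle.dump(D,open(tag+'.pkl','wb'));return D
E
python3 - <<'E'
from h import *
print(pose()[0]);look('w1')
E
```

```text
[ 0.5099 -0.0605  0.2496]
big_capacitor [(array([408.4, 133.4]), 0.82)] [0.4529 0.1033] (array([422., 134.]), 1173)
small_capacitor []  
heat_sink [(array([398. , 210.9]), 0.8), (array([106.4, 154.6]), 0.39)] [0.5548 0.1023] (array([405., 213.]), 1124)
transformer [(array([266.6, 279.9]), 0.81), (array([242.8, 222.6]), 0.5)] [ 0.6601 -0.0766] (array([268., 285.]), 625)
relay [(array([244.2, 221.9]), 0.62)] [ 0.5704 -0.1062] 
choke [(array([273. , 135.3]), 0.9)] [ 0.4551 -0.0663] (array([271., 139.]), 622)
```

>>> drive_tool:
  plan:
    - [[0,0.12,0],[0,0,0],1]
    - [[0,0.12,0],[0,0,0],1]
    - [[0,0.12,0],[0,0,0],1]
    - [[0,0.12,0],[0,0,0],1]
    - [[0,0.12,0],[0,0,0],1]
    - [[0,0.12,0],[0,0,0],1]

```text
clock: 4.02
tool_pos: [0.5102, 0.0603, 0.2495]
orientation: [-143.2, 90.0, -143.1]
force: [1.0, -0.7, -1.0]
opening: 0.0873
```

```bash
python3 - <<'E'
from h import *
print(pose()[0]);D=look('w2');E=pickle.load(open('w1.pkl','rb'))
for n in PN:
    if D[n][0] and E[n][0]: print(n,'tri',tri([(E['cal'],E[n][0]['pixel']),(D['cal'],D[n][0]['pixel'])]))
E
```

```text
[0.5102 0.0603 0.2495]
big_capacitor [(array([314.4, 134. ]), 0.79), (array([ 10.7, 151.9]), 0.32)] [0.4536 0.1063] (array([316., 134.]), 855)
small_capacitor [(array([279.4, 277.6]), 0.58)] [0.6564 0.0632] (array([281., 286.]), 405)
heat_sink [(array([307.9, 208.8]), 0.62), (array([313.2, 134. ]), 0.31)] [0.5518 0.1012] (array([310., 216.]), 910)
transformer []  
relay [(array([154.6, 220.3]), 0.73)] [ 0.5685 -0.1074] (array([149., 227.]), 564)
choke [(array([175.1, 136.7]), 0.76)] [ 0.4571 -0.0685] (array([170., 139.]), 779)
big_capacitor tri (array([ 0.454 ,  0.1075, -0.0104]), [np.float64(0.00037500231213587567), np.float64(0.0003750023121358841)])
heat_sink tri (array([0.5524, 0.1009, 0.0029]), [np.float64(0.0014280097719784619), np.float64(0.0014280097719782934)])
relay tri (array([ 0.5678, -0.1057,  0.0046]), [np.float64(0.000904019642134263), np.float64(0.0009040196421344222)])
choke tri (array([ 0.4556, -0.0662,  0.0072]), [np.float64(0.0010152658344034708), np.float64(0.0010152658344035565)])
```

View pics/w2.png

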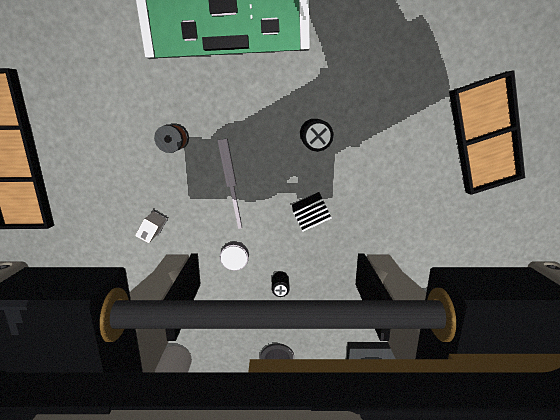

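w2 shows choke (171,138), relay (150,227), heat sink (311,212), big capacitor (317,135) and spare (281,286). The network points land on them. Next I'll fit models to the masks for yaw and refined positions.

```bash
cat > fit.py <<'E'
from h import *
from scipy.optimize import minimize
def box(a,b,h,z0=0): return np.array([(sx*a/2,sy*b/2,z) for sx in(-1,1) for sy in(-1,1) for z in (z0,z0+h)])
def cyl(d,h): return np.array([(d/2*np.cos(t),d/2*np.sin(t),z) for t in np.linspace(0,6.283,24) for z in(0,h)])
M=dict(big_capacitor=cyl(.035,.05),small_capacitor=cyl(.025,.032),heat_sink=box(.040,.028,.035),relay=box(.028,.020,.036),choke=cyl(.032,.034),
 transformer=[box(.042,.018,.036),box(.030,.032,.019,.0085)])
S=4
def sil(c,M_,q):
    im=np.zeros((420*S,560*S),np.uint8);r=Ro.from_euler('z',q[2]).as_matrix()
    for V in (M_ if isinstance(M_,list) else [M_]):
        P=np.array([proj(c,r@v+[q[0],q[1],0]) for v in V]);cv2.fillConvexPoly(im,cv2.convexHull(np.round((P+.5)*S).astype(np.int32)),1)
    return im
def fit(n,views,q0,yaw=True):
    # views: (cal, mask, weight)
    def cost(q):
        t=0
        for c,m in views:
            s=sil(c,M[n],q)>0;ys,xs=np.nonzero(m);y0,y1,x0,x1=max(0,ys.min()-15)*S,(ys.max()+15)*S,max(0,xs.min()-15)*S,(xs.max()+15)*S
            b=cv2.resize(m.astype(np.uint8)[y0//S:y1//S,x0//S:x1//S],None,fx=S,fy=S,interpolation=cv2.INTER_NEAREST)>0
            s=s[y0:y1,x0:x1];t+=1-(b&s).sum()/(b|s).sum()
        return t/len(views)
    best=None
    for a in (np.radians([0,30,60,90,120,150]) if yaw else [0]):
        sx=np.array([[0,0,0],[.006,0,0],[0,.006,0],[0,0,.3]])+[q0[0],q0[1],a]
        r=minimize(cost,sx[0],method='Nelder-Mead',options=dict(initial_simplex=sx,xatol=2e-4,fatol=1e-4,maxiter=120))
        if best is None or r.fun<best.fun:best=r
    return best.x,best.fun
E
python3 - <<'E'
from fit import *
Q=dict(big_capacitor=(.454,.107),small_capacitor=(.657,.063),heat_sink=(.552,.101),relay=(.569,-.106),choke=(.456,-.067),transformer=(.659,-.078))
V={n:[] for n in Q}
for w in ('w1','w2'):
    D=pickle.load(open(w+'.pkl','rb'))
    for n in Q:
        if D[n][1]: V[n].append((D['cal'],D[n][1]['pixels'],w))
for v in ('top','scene'):
    ctrl.snapshot(v);c=cal(v)
    for n in Q:
        k=ctrl.cut_out(v,n)
        k=[r for r in k if np.linalg.norm(np.array(r['pixel'])-proj(c,[*Q[n],.015]))<15]
        if k: V[n].append((c,k[0]['pixels'],v))
for n in Q:
    yw=n in('heat_sink','relay','transformer')
    for x in V[n]:
        q,f=fit(n,[x[:2]],Q[n],yw);print(n,x[2],q[:2],np.degrees(q[2])%180,'1-iou',round(f,3))
    if len(V[n])>1: q,f=fit(n,[x[:2] for x in V[n]],Q[n],yw);print(n,'ALL',q[:2],np.degrees(q[2])%180,round(f,3))
E
```

```text
big_capacitor w1 [0.4516 0.1025] 20.399308605125682 1-iou 0.104
big_capacitor w2 [0.4511 0.104 ] 19.44947835469337 1-iou 0.064
big_capacitor scene [0.4521 0.1067] 14.959985307906216 1-iou 0.101
big_capacitor ALL [0.4521 0.1047] 22.60699108416699 0.107
small_capacitor w2 [0.6573 0.0643] 7.572258297538709 1-iou 0.083
small_capacitor top [0.6596 0.0629] 5.718908102096808 1-iou 0.114
small_capacitor scene [0.6578 0.0657] 176.97263827026748 1-iou 0.276
small_capacitor ALL [0.6585 0.0636] 4.430249009913511 0.186
heat_sink w1 [0.5488 0.1028] 117.89846381196126 1-iou 0.04
heat_sink w2 [0.5494 0.1029] 118.15590934009967 1-iou 0.047
heat_sink scene [0.5503 0.1027] 117.92924041727767 1-iou 0.233
heat_sink ALL [0.549  0.1032] 118.11879751155897 0.115
relay w2 [ 0.569  -0.1044] 146.91837076849222 1-iou 0.092
relay top [ 0.5726 -0.1051] 148.53319636208258 1-iou 0.09
relay scene [ 0.5712 -0.1041] 148.02089851643163 1-iou 0.084
relay ALL [ 0.5712 -0.1049] 149.82612532334156 0.122
choke w1 [ 0.4564 -0.0671] 3.5892404817204677 1-iou 0.052
choke w2 [ 0.457  -0.0673] 175.82900683052944 1-iou 0.067
choke scene [ 0.4572 -0.0646] 169.68322933889996 1-iou 0.09
choke ALL [ 0.4567 -0.0668] 11.548817061042136 0.098
transformer w1 [ 0.6584 -0.075 ] 27.331301784426813 1-iou 0.271
transformer top [ 0.6629 -0.0768] 29.673867060195196 1-iou 0.101
transformer scene [ 0.661  -0.0739] 26.008805571594937 1-iou 0.09
transformer ALL [ 0.6617 -0.0757] 25.058097704603547 0.18
```

```bash
cat >> h.py <<'E'
def chain(*W):
    p,R,o=pose();print('t',round(o['clock'],2),'p',p,'yaw',round(np.degrees(np.arctan2(R[1,1],R[0,1])),1),'j',np.round(o['joint_pos'],0),'open',round(o['opening'],4),'F',np.round(o['force'],1))
    for P,a in W: print(P,*go(P,a,p,R))
E
python3 - <<'E'
from h import *
x,y,a=.549,.103,28
chain(((x,y,.10),a),((x,y,.04),a),((x,y,.014),a))
E
```

```text
t 5.37 p [0.5103 0.0602 0.2495] yaw 90.0 j [  29.    4.  -17.   -0.  -68. -119.] open 0.0876 F [0.2 0.3 0.2]
(0.549, 0.103, 0.1) [0.1495, 0.0428, 0.0387] [62.0, -0.0, 0.0] 28.0
(0.549, 0.103, 0.04) [0.2095, 0.0428, 0.0387] [62.0, -0.0, 0.0] 28.0
(0.549, 0.103, 0.014) [0.2355, 0.0428, 0.0387] [62.0, -0.0, 0.0] 28.0
```

>>> drive_tool:
  plan:
    - [[0.15,0.043,0.039],[62,0,0],1]
    - [[0.15,0.043,0.039],[62,0,0],1]
    - [[0.15,0.043,0.039],[62,0,0],1]
    - [[0.15,0.043,0.039],[62,0,0],1]
    - [[0.15,0.043,0.039],[62,0,0],1]
    - [[0.15,0.043,0.039],[62,0,0],1]
    - [[0.15,0.043,0.039],[62,0,0],1]
    - [[0.15,0.043,0.039],[62,0,0],1]
    - [[0.15,0.043,0.039],[62,0,0],1]
    - [[0.15,0.043,0.039],[62,0,0],1]
    - [[0.15,0.043,0.039],[62,0,0],1]
    - [[0.15,0.043,0.039],[62,0,0],1]

```text
clock: 6.37
tool_pos: [0.5587, 0.0821, 0.097]
orientation: [173.0, 87.0, 113.2]
force: [-0.8, 0.0, -0.3]
opening: 0.0873
```

```bash
python3 - <<'E'
from h import *
x,y,a=.549,.103,28
chain(((x,y,.04),a),((x,y,.014),a))
D=look('w3',['heat_sink'])
E
```

```text
t 6.37 p [0.5587 0.0821 0.097 ] yaw 30.1 j [  26.   18.  -21.   -4.  -52. -174.] open 0.0873 F [-0.8  0.  -0.3]
(0.549, 0.103, 0.04) [0.0582, 0.0018, -0.02] [2.1, -3.0, -0.3] 28.0
(0.549, 0.103, 0.014) [0.0841, 0.0016, -0.0187] [2.1, -3.0, -0.3] 28.0
heat_sink [(array([280.4, 194.9]), 0.89)] [0.5492 0.102 ] (array([282., 198.]), 2041)
```

View pics/w3.png

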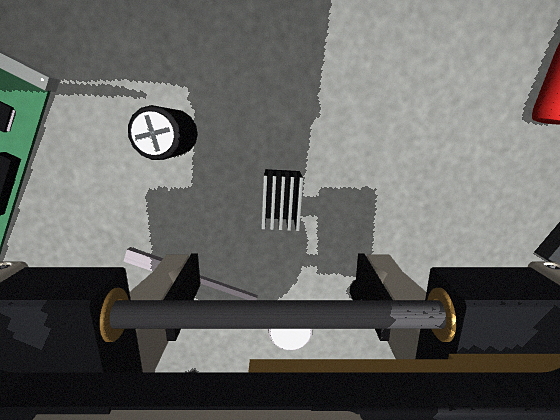

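The wrist hit the joint-6 limit near -174° because of the arm's offset. The heat sink is at (282,198), as expected. I'll use the half-turned grasp instead.

```bash
python3 - <<'E'
from h import *
p,R,_=pose();x,y=.549,.103
for a in (118,):
  print(R.T@(np.array([x,y,.11])-p),Ro.from_matrix(R.T@Rdown(a)).as_rotvec(degrees=True))
E
```

```text
[-0.0116  0.0021 -0.023 ] [-87.8113  -2.0594  -2.5625]
```

>>> drive_tool:
  plan:
    - [[-0.012,0.002,-0.023],[-87.8,-2.1,-2.6],1]
    - [[-0.012,0.002,-0.023],[-87.8,-2.1,-2.6],1]
    - [[-0.012,0.002,-0.023],[-87.8,-2.1,-2.6],1]
    - [[-0.012,0.002,-0.023],[-87.8,-2.1,-2.6],1]
    - [[-0.012,0.002,-0.023],[-87.8,-2.1,-2.6],1]
    - [[-0.012,0.002,-0.023],[-87.8,-2.1,-2.6],1]
    - [[-0.012,0.002,-0.023],[-87.8,-2.1,-2.6],1]
    - [[-0.012,0.002,-0.023],[-87.8,-2.1,-2.6],1]
    - [[-0.012,0.002,-0.023],[-87.8,-2.1,-2.6],1]
    - [[-0.012,0.002,-0.023],[-87.8,-2.1,-2.6],1]
    - [[-0.012,0.002,-0.023],[-87.8,-2.1,-2.6],1]
    - [[-0.012,0.002,-0.023],[-87.8,-2.1,-2.6],1]
    - [[-0.012,0.002,-0.023],[-87.8,-2.1,-2.6],1]
    - [[-0.012,0.002,-0.023],[-87.8,-2.1,-2.6],1]
    - [[-0.012,0.002,-0.023],[-87.8,-2.1,-2.6],1]

```text
clock: 7.77
tool_pos: [0.5488, 0.1033, 0.1105]
orientation: [-79.3, 89.9, -51.3]
force: [-1.1, -0.6, -0.2]
opening: 0.0877
```

```bash
python3 - <<'E'
from h import *
p,R,_=pose();x,y=.549,.103
for z in (.11,.04,.014):
  print(R.T@(np.array([x,y,z])-p),Ro.from_matrix(R.T@Rdown(208)).as_rotvec(degrees=True))
E
```

```text
[ 0.0005 -0.0004  0.    ] [-90.0552  -0.0328   0.0481]
[ 0.0705 -0.0003  0.    ] [-90.0552  -0.0328   0.0481]
[ 0.0965 -0.0003  0.    ] [-90.0552  -0.0328   0.0481]
```

>>> drive_tool:
  plan:
    - [[0,0,0],[-90,0,0],1]
    - [[0,0,0],[-90,0,0],1]
    - [[0,0,0],[-90,0,0],1]
    - [[0,0,0],[-90,0,0],1]
    - [[0,0,0],[-90,0,0],1]
    - [[0,0,0],[-90,0,0],1]
    - [[0,0,0],[-90,0,0],1]
    - [[0,0,0],[-90,0,0],1]
    - [[0,0,0],[-90,0,0],1]
    - [[0,0,0],[-90,0,0],1]
    - [[0,0,0],[-90,0,0],1]
    - [[0,0,0],[-90,0,0],1]
    - [[0,0,0],[-90,0,0],1]
    - [[0.035,0,0],[-90,0,0],1]
    - [[0.07,0,0],[-90,0,0],1]
    - [[0.085,0,0],[-90,0,0],1]
    - [[0.0965,0,0],[-90,0,0],1]
    - [[0.0965,0,0],[-90,0,0],1]
    - [[0.0965,0,0],[-90,0,0],1]

```text
clock: 9.35
tool_pos: [0.5486, 0.1032, 0.0137]
orientation: [131.6, 89.9, -110.5]
force: [-0.0, 0.8, 0.6]
opening: 0.0878
```

>>> drive_tool:
  plan:
    - [[0,0,0],[0,0,0],0]
    - [[0,0,0],[0,0,0],0]
    - [[0,0,0],[0,0,0],0]
    - [[0,0,0],[0,0,0],0]
    - [[0,0,0],[0,0,0],0]
    - [[0,0,0],[0,0,0],0]
    - [[0,0,0],[0,0,0],0]
    - [[0,0,0],[0,0,0],0]

```text
clock: 10.02
tool_pos: [0.5486, 0.1032, 0.0138]
orientation: [133.5, 89.9, -108.6]
force: [-0.3, -0.0, -1.0]
opening: 0.0399
```

```bash
python3 - <<'E'
from h import *
ux=.482+.064;uy=-.281
chain(((.549,.103,.12),208),((ux,uy,.12),270),((ux,uy,.04),270),((ux,uy,.018),270))
E
```

```text
t 10.02 p [0.5486 0.1032 0.0138] yaw -152.1 j [ 31.  23. -28.   0. -39.  -3.] open 0.0399 F [-0.3 -0.  -1. ]
(0.549, 0.103, 0.12) [-0.1062, -0.0001, -0.0005] [-0.1, -0.1, -0.1] -152.0
(0.546, -0.281, 0.12) [-0.1057, 0.1822, -0.3384] [-62.1, -0.0, -0.1] -90.0
(0.546, -0.281, 0.04) [-0.0257, 0.1821, -0.3383] [-62.1, -0.0, -0.1] -90.0
(0.546, -0.281, 0.018) [-0.0037, 0.1821, -0.3383] [-62.1, -0.0, -0.1] -90.0
```

>>> drive_tool:
  plan:
    - [[0,0,0],[0,0,0],0]
    - [[0,0,0],[0,0,0],0]
    - [[0,0,0],[0,0,0],0]
    - [[0,0,0],[0,0,0],0]
    - [[0,0,0],[0,0,0],0]
    - [[-0.035,0,0],[0,0,0],0]
    - [[-0.07,0,0],[0,0,0],0]
    - [[-0.105,0,0],[0,0,0],0]
    - [[-0.105,0,0],[0,0,0],0]

```text
clock: 10.77
tool_pos: [0.5525, 0.1048, 0.1257]
orientation: [-105.6, 89.5, 12.3]
force: [1.8, 0.0, -0.5]
opening: 0.0279
```

```bash
python3 - <<'E'
from h import *
ux=.482+.064;uy=-.281
chain(((ux,uy,.12),270),((ux,uy,.04),270),((ux,uy,.018),270))
E
```

```text
t 10.77 p [0.5525 0.1048 0.1257] yaw -152.0 j [ 31.  15. -22.   0. -53.  -3.] open 0.0279 F [ 1.8  0.  -0.5]
(0.546, -0.281, 0.12) [0.0049, 0.1868, -0.3376] [-62.0, -0.4, 0.4] -90.0
(0.546, -0.281, 0.04) [0.0849, 0.1875, -0.3374] [-62.0, -0.4, 0.4] -90.0
(0.546, -0.281, 0.018) [0.1069, 0.1877, -0.3373] [-62.0, -0.4, 0.4] -90.0
```

>>> drive_tool:
  plan:
    - [[0.005,0.187,-0.338],[-62,-0.4,0.4],0]
    - [[0.005,0.187,-0.338],[-62,-0.4,0.4],0]
    - [[0.005,0.187,-0.338],[-62,-0.4,0.4],0]
    - [[0.005,0.187,-0.338],[-62,-0.4,0.4],0]
    - [[0.005,0.187,-0.338],[-62,-0.4,0.4],0]
    - [[0.005,0.187,-0.338],[-62,-0.4,0.4],0]
    - [[0.005,0.187,-0.338],[-62,-0.4,0.4],0]
    - [[0.005,0.187,-0.338],[-62,-0.4,0.4],0]
    - [[0.005,0.187,-0.338],[-62,-0.4,0.4],0]
    - [[0.005,0.187,-0.338],[-62,-0.4,0.4],0]
    - [[0.005,0.187,-0.338],[-62,-0.4,0.4],0]
    - [[0.005,0.187,-0.338],[-62,-0.4,0.4],0]
    - [[0.005,0.187,-0.338],[-62,-0.4,0.4],0]
    - [[0.005,0.187,-0.338],[-62,-0.4,0.4],0]

```text
clock: 11.93
tool_pos: [0.5459, -0.2807, 0.1197]
orientation: [6.8, 90.0, -173.2]
force: [-0.2, 0.5, -0.2]
opening: 0.0279
```

```bash
python3 - <<'E'
from h import *
ux=.482+.064;uy=-.281
chain(((ux,uy,.12),270),((ux,uy,.04),270),((ux,uy,.018),270))
c=cal('wrist');im=ctrl.snapshot('wrist')
print(proj(c,(.482-.098,uy-.034,.013)),proj(c,(.482+.098,uy-.034,.013)))
for sx,sy in ((-1,-1),(-1,1),(1,1),(1,-1)):
  q=proj(c,(.482+sx*.098,uy+sy*.034,.013));cv2.circle(im,tuple(int(v) for v in q),3,(0,0,255),1)
cv2.imwrite('pics/w4.png',im)
E
```

```text
t 11.93 p [ 0.5459 -0.2807  0.1197] yaw -90.0 j [ -9.  20. -15.   0. -55.  99.] open 0.0279 F [-0.2  0.5 -0.2]
(0.546, -0.281, 0.12) [-0.0003, 0.0003, -0.0001] [-0.0, 0.0, -0.0] -90.0
(0.546, -0.281, 0.04) [0.0797, 0.0003, -0.0001] [-0.0, 0.0, -0.0] -90.0
(0.546, -0.281, 0.018) [0.1017, 0.0003, -0.0001] [-0.0, 0.0, -0.0] -90.0
[310.3725 358.4859] [317.7982 170.6659]
```

View pics/w4.png

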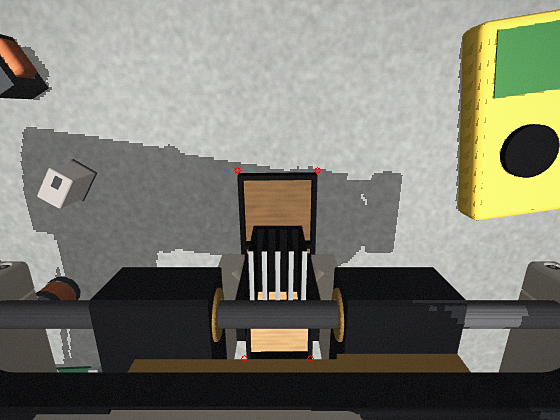

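w4: the predicted tray corners (red) match the tray rim within about 3 px, and the heat sink is held upright above its pocket.

>>> drive_tool:
  plan:
    - [[0.035,0,0],[0,0,0],0]
    - [[0.07,0,0],[0,0,0],0]
    - [[0.09,0,0],[0,0,0],0]
    - [[0.102,0,0],[0,0,0],0]
    - [[0.102,0,0],[0,0,0],0]
    - [[0.102,0,0],[0,0,0],0]
    - [[0.102,0,0],[0,0,0],0.75]
    - [[0.102,0,0],[0,0,0],0.75]
    - [[0.102,0,0],[0,0,0],0.75]
    - [[0.102,0,0],[0,0,0],0.75]
    - [[0.08,0,0],[0,0,0],0.75]
    - [[0.04,0,0],[0,0,0],0.75]
    - [[0,0,0],[0,0,0],0.75]
    - [[0,0,0],[0,0,0],0.75]
    - [[0,0,0],[0,0,0],0.75]

```text
clock: 13.23
tool_pos: [0.548, -0.2809, 0.1234]
orientation: [167.2, 89.6, -12.8]
force: [-0.2, -0.4, 0.0]
opening: 0.0659
```

```bash
python3 - <<'E'
from h import *
D=look('w5',['heat_sink','relay','transformer','choke'])
x,y,a=.66,-.0757,207
chain(((x,y,.11),a),((x,y,.04),a),((x,y,.014),a))
E
```

```text
heat_sink [(array([275. , 209.9]), 0.6)] [ 0.5429 -0.2791] (array([274., 214.]), 1702)
relay [(array([ 82.1, 182.3]), 0.7)] [ 0.5691 -0.1043] (array([ 67., 185.]), 1816)
transformer [(array([26.6, 74.1]), 0.55)] [ 0.6594 -0.0757] (array([17., 77.]), 2173)
choke []  
t 13.68 p [ 0.5458 -0.2804  0.1191] yaw -90.0 j [ -9.  20. -15.   0. -55.  99.] open 0.0659 F [-0.2 -0.9  0. ]
(0.66, -0.0757, 0.11) [0.0089, -0.2046, -0.1143] [63.0, 0.1, -0.0] -153.0
(0.66, -0.0757, 0.04) [0.0789, -0.2046, -0.1144] [63.0, 0.1, -0.0] -153.0
(0.66, -0.0757, 0.014) [0.1049, -0.2046, -0.1145] [63.0, 0.1, -0.0] -153.0
```

View pics/w5.png

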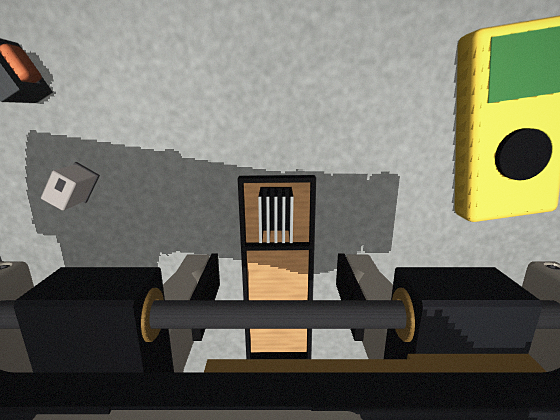

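The heat sink stands in the far pocket at (275,215). The transformer is next.

>>> drive_tool:
  plan:
    - [[0.009,-0.205,-0.114],[63,0,0],0.8]
    - [[0.009,-0.205,-0.114],[63,0,0],0.8]
    - [[0.009,-0.205,-0.114],[63,0,0],0.8]
    - [[0.009,-0.205,-0.114],[63,0,0],0.8]
    - [[0.009,-0.205,-0.114],[63,0,0],0.8]
    - [[0.009,-0.205,-0.114],[63,0,0],0.8]
    - [[0.009,-0.205,-0.114],[63,0,0],0.8]
    - [[0.009,-0.205,-0.114],[63,0,0],0.8]
    - [[0.009,-0.205,-0.114],[63,0,0],0.8]
    - [[0.009,-0.205,-0.114],[63,0,0],0.8]
    - [[0.009,-0.205,-0.114],[63,0,0],0.8]
    - [[0.009,-0.205,-0.114],[63,0,0],0.8]
    - [[0.009,-0.205,-0.114],[63,0,0],0.8]

```text
clock: 14.77
tool_pos: [0.6596, -0.0755, 0.1099]
orientation: [59.5, 89.9, 176.6]
force: [0.6, -0.4, -0.0]
opening: 0.0702
```

```bash
python3 - <<'E'
from fit import *
D=look('w6',['transformer'])
q,f=fit('transformer',[(D['cal'],D['transformer'][1]['pixels'])],(.66,-.076));print(q[:2],np.degrees(q[2])%180,f)
x,y,a=q[0],q[1],np.degrees(q[2])%180
chain(((x,y,.11),a),((x,y,.04),a),((x,y,.014),a))
E
```

```text
transformer [(array([275.5, 207.9]), 0.92)] [ 0.6604 -0.0764] (array([277., 213.]), 2076)
[ 0.6603 -0.0761] 28.78802408012991 0.06911606282247551
t 14.92 p [ 0.6596 -0.0755  0.11  ] yaw -152.9 j [ 10.  25.  -9.  -0. -56.  17.] open 0.07 F [-0.6  0.2  1.2]
(np.float64(0.6602965226017524), np.float64(-0.07613188375850302), 0.11) [-0.0, -0.0003, -0.0009] [-1.7, 0.0, -0.1] -151.2
(np.float64(0.6602965226017524), np.float64(-0.07613188375850302), 0.04) [0.07, -0.0004, -0.0009] [-1.7, 0.0, -0.1] -151.2
(np.float64(0.6602965226017524), np.float64(-0.07613188375850302), 0.014) [0.096, -0.0004, -0.0009] [-1.7, 0.0, -0.1] -151.2
```

View pics/w6.png

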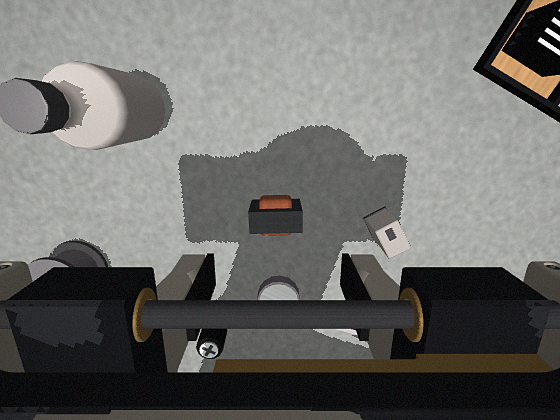

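Transformer is square between the jaws at (276,213), with the fit agreeing to within 1 mm, and the spare is clear at (208,348). I'll pick it.

>>> drive_tool:
  plan:
    - [[0.035,0,-0.001],[-1.7,0,0],0.8]
    - [[0.07,0,-0.001],[-1.7,0,0],0.8]
    - [[0.085,0,-0.001],[-1.7,0,0],0.8]
    - [[0.096,0,-0.001],[-1.7,0,0],0.8]
    - [[0.096,0,-0.001],[-1.7,0,0],0.8]
    - [[0.096,0,-0.001],[-1.7,0,0],0]
    - [[0.096,0,-0.001],[-1.7,0,0],0]
    - [[0.096,0,-0.001],[-1.7,0,0],0]
    - [[0.096,0,-0.001],[-1.7,0,0],0]
    - [[0.096,0,-0.001],[-1.7,0,0],0]
    - [[0.096,0,-0.001],[-1.7,0,0],0]
    - [[0.096,0,-0.001],[-1.7,0,0],0]
    - [[0.096,0,-0.001],[-1.7,0,0],0]
    - [[0.06,0,-0.001],[-1.7,0,0],0]
    - [[0.025,0,-0.001],[-1.7,0,0],0]
    - [[-0.01,0,-0.001],[-1.7,0,0],0]
    - [[-0.01,0,-0.001],[-1.7,0,0],0]
    - [[-0.01,0,-0.001],[-1.7,0,0],0]

```text
clock: 16.42
tool_pos: [0.6614, -0.0762, 0.1228]
orientation: [-104.7, 89.8, 14.1]
force: [-1.4, 0.5, -2.5]
opening: 0.042
```

```bash
python3 - <<'E'
from h import *
ux=.481-.064;uy=-.281
chain(((ux,uy,.12),270),((ux,uy,.018),270))
E
```

```text
t 16.42 p [ 0.6614 -0.0762  0.1228] yaw -151.2 j [ 10.  24.  -8.  -0. -57.  19.] open 0.042 F [-1.4  0.5 -2.5]
(0.417, -0.281, 0.12) [0.0017, 0.3129, -0.0618] [-61.2, -0.2, 0.2] -90.0
(0.417, -0.281, 0.018) [0.1037, 0.3133, -0.0617] [-61.2, -0.2, 0.2] -90.0
```

>>> drive_tool:
  plan:
    - [[0.002,0.313,-0.062],[-61.2,-0.2,0.2],0]
    - [[0.002,0.313,-0.062],[-61.2,-0.2,0.2],0]
    - [[0.002,0.313,-0.062],[-61.2,-0.2,0.2],0]
    - [[0.002,0.313,-0.062],[-61.2,-0.2,0.2],0]
    - [[0.002,0.313,-0.062],[-61.2,-0.2,0.2],0]
    - [[0.002,0.313,-0.062],[-61.2,-0.2,0.2],0]
    - [[0.002,0.313,-0.062],[-61.2,-0.2,0.2],0]
    - [[0.002,0.313,-0.062],[-61.2,-0.2,0.2],0]
    - [[0.002,0.313,-0.062],[-61.2,-0.2,0.2],0]
    - [[0.002,0.313,-0.062],[-61.2,-0.2,0.2],0]
    - [[0.002,0.313,-0.062],[-61.2,-0.2,0.2],0]
    - [[0.002,0.313,-0.062],[-61.2,-0.2,0.2],0]
    - [[0.002,0.313,-0.062],[-61.2,-0.2,0.2],0]
    - [[0.002,0.313,-0.062],[-61.2,-0.2,0.2],0]

```text
clock: 17.58
tool_pos: [0.4175, -0.2807, 0.1193]
orientation: [3.1, 89.9, -176.9]
force: [-0.7, -0.5, -0.8]
opening: 0.0415
```

```bash
python3 - <<'E'
from h import *
ux=.481-.064;uy=-.281
chain(((ux,uy,.12),270),((ux,uy,.018),270))
E
```

```text
t 17.58 p [ 0.4175 -0.2807  0.1193] yaw -90.0 j [-11.  10. -29.   0. -51. 101.] open 0.0415 F [-0.7 -0.5 -0.8]
(0.417, -0.281, 0.12) [-0.0007, 0.0003, 0.0005] [-0.0, 0.1, -0.0] -90.0
(0.417, -0.281, 0.018) [0.1013, 0.0003, 0.0004] [-0.0, 0.1, -0.0] -90.0
```

>>> drive_tool:
  plan:
    - [[0.035,0,0],[0,0,0],0]
    - [[0.07,0,0],[0,0,0],0]
    - [[0.09,0,0],[0,0,0],0]
    - [[0.1015,0,0],[0,0,0],0]
    - [[0.1015,0,0],[0,0,0],0]
    - [[0.1015,0,0],[0,0,0],0]
    - [[0.1015,0,0],[0,0,0],0.75]
    - [[0.1015,0,0],[0,0,0],0.75]
    - [[0.1015,0,0],[0,0,0],0.75]
    - [[0.1015,0,0],[0,0,0],0.75]
    - [[0.08,0,0],[0,0,0],0.75]
    - [[0.04,0,0],[0,0,0],0.75]
    - [[0,0,0],[0,0,0],0.75]
    - [[0,0,0],[0,0,0],0.75]
    - [[0,0,0],[0,0,0],0.75]

```text
clock: 18.83
tool_pos: [0.4193, -0.2812, 0.1223]
orientation: [162.2, 89.7, -17.8]
force: [0.4, 0.3, -0.5]
opening: 0.0659
```

```bash
python3 - <<'E'
from h import *
D=look('w7',['transformer','choke'])
x,y,a=.4567,-.067,198
chain(((x,y,.11),270),((x,y,.11),a),((x,y,.014),a))
E
```

```text
transformer [(array([275.5, 207. ]), 0.81), (array([49.4, 20.7]), 0.23)] [ 0.4172 -0.2799] (array([275., 216.]), 1832)
choke [(array([ 33.7, 166.7]), 0.75)] [ 0.4548 -0.065 ] (array([ 22., 168.]), 1941)
t 19.08 p [ 0.4167 -0.2805  0.1182] yaw -90.0 j [-11.  10. -29.   0. -51. 101.] open 0.0659 F [ 0.4 -0.1 -0.1]
(0.4567, -0.067, 0.11) [0.0082, -0.2135, -0.04] [-0.0, 0.2, 0.0] -90.0
(0.4567, -0.067, 0.11) [0.0082, -0.2135, -0.04] [72.0, 0.2, -0.1] -162.0
(0.4567, -0.067, 0.014) [0.1042, -0.2135, -0.0403] [72.0, 0.2, -0.1] -162.0
```

>>> drive_tool:
  plan:
    - [[0.008,-0.2135,-0.04],[0,0.2,0],0.6]
    - [[0.008,-0.2135,-0.04],[0,0.2,0],0.6]
    - [[0.008,-0.2135,-0.04],[0,0.2,0],0.6]
    - [[0.008,-0.2135,-0.04],[0,0.2,0],0.6]
    - [[0.008,-0.2135,-0.04],[0,0.2,0],0.6]
    - [[0.008,-0.2135,-0.04],[0,0.2,0],0.6]
    - [[0.008,-0.2135,-0.04],[0,0.2,0],0.6]
    - [[0.008,-0.2135,-0.04],[0,0.2,0],0.6]
    - [[0.008,-0.2135,-0.04],[0,0.2,0],0.6]
    - [[0.04,-0.2135,-0.04],[0,0.2,0],0.6]
    - [[0.075,-0.2135,-0.04],[0,0.2,0],0.6]
    - [[0.095,-0.2135,-0.04],[0,0.2,0],0.6]
    - [[0.104,-0.2135,-0.04],[0,0.2,0],0.6]
    - [[0.104,-0.2135,-0.04],[0,0.2,0],0.6]

```text
clock: 20.25
tool_pos: [0.4547, -0.0685, 0.0123]
orientation: [9.3, 89.7, -170.8]
force: [-0.4, -0.4, -0.2]
opening: 0.0526
```

>>> drive_tool:
  plan:
    - [[0,0,0],[0,0,0],0]
    - [[0,0,0],[0,0,0],0]
    - [[0,0,0],[0,0,0],0]
    - [[0,0,0],[0,0,0],0]
    - [[0,0,0],[0,0,0],0]
    - [[0,0,0],[0,0,0],0]
    - [[0,0,0],[0,0,0],0]
    - [[-0.035,0,0],[0,0,0],0]
    - [[-0.07,0,0],[0,0,0],0]
    - [[-0.105,0,0],[0,0,0],0]
    - [[-0.105,0,0],[0,0,0],0]
    - [[-0.105,0,0],[0,0,0],0]

```text
clock: 21.25
tool_pos: [0.4566, -0.0679, 0.1198]
orientation: [-139.2, 89.9, 40.7]
force: [-0.2, -0.7, -1.5]
opening: 0.0303
```

```bash
python3 - <<'E'
from h import *
t=np.radians(19.2);ux,uy=np.array([.457,.318])-.032*np.array([np.cos(t),np.sin(t)])
chain(((ux,uy,.12),289.2),((ux,uy,.018),289.2))
look('w8',['choke'])
E
```

```text
t 21.25 p [ 0.4566 -0.0679  0.1198] yaw -90.1 j [ 16.   6. -34.  -0. -50.  74.] open 0.0303 F [-0.2 -0.7 -1.5]
(np.float64(0.4267799561524006), np.float64(0.30747626730436534), 0.12) [0.0001, -0.3753, 0.0307] [-19.3, -0.1, 0.0] -70.8
(np.float64(0.4267799561524006), np.float64(0.30747626730436534), 0.018) [0.1021, -0.3752, 0.0308] [-19.3, -0.1, 0.0] -70.8
choke [(array([276.5, 256.2]), 0.82)] [ 0.4051 -0.067 ] (array([275., 272.]), 3650)
```

View pics/w8.png

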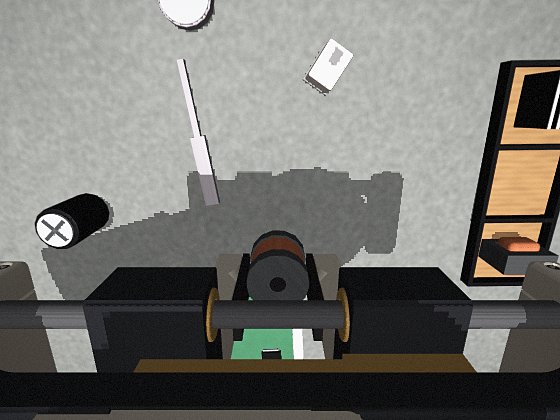

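```bash
python3 - <<'E'
from h import *
c=cal('wrist');print(pose()[2]['opening'],pose()[0])
for dx in (-.015,-.01,-.005,0,.005,.01):
  print(dx,proj(c,(.4566+dx,-.0675,.106)),proj(c,(.4566+dx,-.0675,.140)))
im=cv2.imread('pics/w8.png');cv2.imwrite('pics/w8c.png',cv2.resize(im[220:320,200:360],None,fx=5,fy=5,interpolation=cv2.INTER_CUBIC))
E
```

```text
0.030523686565921807 [ 0.4543 -0.0685  0.1167]
-0.015 [275.3511 277.3987] [274.9305 312.2058]
-0.01 [275.3091 269.9738] [274.8755 303.599 ]
-0.005 [275.2663 262.4235] [274.8194 294.8164]
0 [275.2228 254.7445] [274.7621 285.8525]
0.005 [275.1785 246.9336] [274.7036 276.7017]
0.01 [275.1335 238.9872] [274.6439 267.3582]
```

View pics/w8c.png

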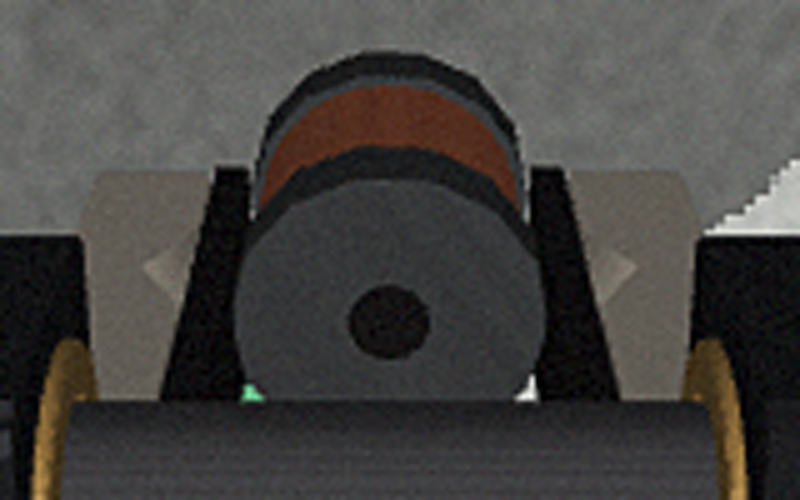

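The choke is centred and upright in the jaws, with its top hole at (278,284) against a predicted (275,286). I'll carry it to tray2.

>>> drive_tool:
  plan:
    - [[-0.003,-0.376,0.0275],[-19.3,0,0],0]
    - [[-0.003,-0.376,0.0275],[-19.3,0,0],0]
    - [[-0.003,-0.376,0.0275],[-19.3,0,0],0]
    - [[-0.003,-0.376,0.0275],[-19.3,0,0],0]
    - [[-0.003,-0.376,0.0275],[-19.3,0,0],0]
    - [[-0.003,-0.376,0.0275],[-19.3,0,0],0]
    - [[-0.003,-0.376,0.0275],[-19.3,0,0],0]
    - [[-0.003,-0.376,0.0275],[-19.3,0,0],0]
    - [[-0.003,-0.376,0.0275],[-19.3,0,0],0]
    - [[-0.003,-0.376,0.0275],[-19.3,0,0],0]
    - [[-0.003,-0.376,0.0275],[-19.3,0,0],0]
    - [[-0.003,-0.376,0.0275],[-19.3,0,0],0]
    - [[-0.003,-0.376,0.0275],[-19.3,0,0],0]
    - [[-0.003,-0.376,0.0275],[-19.3,0,0],0]

```text
clock: 22.57
tool_pos: [0.4277, 0.3062, 0.1191]
orientation: [-5.1, 89.6, -166.0]
force: [0.0, 0.2, -0.5]
opening: 0.0306
```

```bash
python3 - <<'E'
from h import *
t=np.radians(19.2);ux,uy=np.array([.457,.318])-.032*np.array([np.cos(t),np.sin(t)])
chain(((ux,uy,.12),289.2),((ux,uy,.018),289.2))
c=cal('wrist');im=ctrl.snapshot('wrist');A=np.array([[np.cos(t),-np.sin(t)],[np.sin(t),np.cos(t)]])
for sx,sy in ((-1,-1),(-1,1),(1,1),(1,-1)):
  q=proj(c,(*(np.array([.457,.318])+A@[sx*.066,sy*.034]),.013));cv2.circle(im,tuple(int(v) for v in q),3,(0,0,255),1)
cv2.imwrite('pics/w9.png',im)
E
```

```text
t 22.57 p [0.4277 0.3062 0.1191] yaw -70.9 j [ 57.  12. -26.  -0. -52.  52.] open 0.0306 F [ 0.   0.2 -0.5]
(np.float64(0.4267799561524006), np.float64(0.30747626730436534), 0.12) [-0.0009, -0.0015, 0.0005] [-0.1, 0.4, 0.0] -70.8
(np.float64(0.4267799561524006), np.float64(0.30747626730436534), 0.018) [0.1011, -0.0014, -0.0002] [-0.1, 0.4, 0.0] -70.8
```

View pics/w9.png

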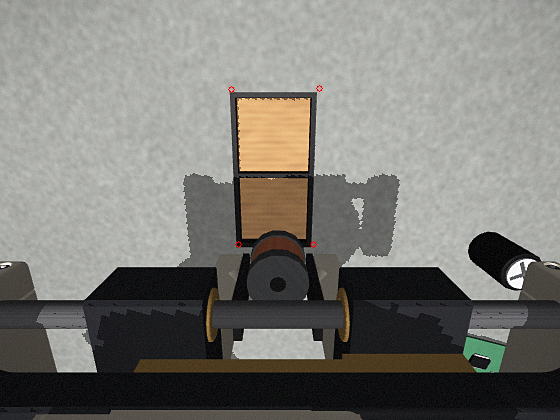

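w9: the tray2 corners match the prediction within 5 px. The tray is about 2 mm nearer the base, so I'll shift 2 mm and lower.

>>> drive_tool:
  plan:
    - [[0.035,-0.001,0.002],[0,0.4,0],0]
    - [[0.07,-0.001,0.002],[0,0.4,0],0]
    - [[0.09,-0.001,0.002],[0,0.4,0],0]
    - [[0.101,-0.001,0.002],[0,0.4,0],0]
    - [[0.101,-0.001,0.002],[0,0.4,0],0]
    - [[0.101,-0.001,0.002],[0,0.4,0],0]
    - [[0.101,-0.001,0.002],[0,0.4,0],0.7]
    - [[0.101,-0.001,0.002],[0,0.4,0],0.7]
    - [[0.101,-0.001,0.002],[0,0.4,0],0.7]
    - [[0.101,-0.001,0.002],[0,0.4,0],0.7]
    - [[0.08,-0.001,0.002],[0,0.4,0],0.7]
    - [[0.04,-0.001,0.002],[0,0.4,0],0.7]
    - [[0,0,0],[0,0.4,0],0.7]
    - [[0,0,0],[0,0.4,0],0.7]
    - [[0,0,0],[0,0.4,0],0.7]

```text
clock: 23.87
tool_pos: [0.429, 0.3079, 0.1225]
orientation: [-142.1, 89.6, 57.0]
force: [-0.2, -1.1, -0.1]
opening: 0.0612
```

```bash
python3 - <<'E'
from h import *
D=look('w10',['choke','big_capacitor'])
x,y,a=.452,.105,270
chain(((x,y,.12),a),((x,y,.02),a))
E
```

```text
choke [(array([277.2, 212.1]), 0.93)] [0.4221 0.3066] (array([277., 216.]), 1365)
big_capacitor [(array([485.8, 248.4]), 0.81)] [0.4534 0.1049] (array([502., 257.]), 2073)
t 24.12 p [0.4274 0.3058 0.1183] yaw -70.9 j [ 57.  12. -26.  -0. -51.  52.] open 0.0616 F [1.3 0.2 0. ]
(0.452, 0.105, 0.12) [-0.0016, 0.1978, 0.0423] [19.1, 0.1, -0.0] -90.0
(0.452, 0.105, 0.02) [0.0984, 0.1978, 0.0422] [19.1, 0.1, -0.0] -90.0
```

>>> drive_tool:
  plan:
    - [[-0.002,0.198,0.042],[19,0,0],0.8]
    - [[-0.002,0.198,0.042],[19,0,0],0.8]
    - [[-0.002,0.198,0.042],[19,0,0],0.8]
    - [[-0.002,0.198,0.042],[19,0,0],0.8]
    - [[-0.002,0.198,0.042],[19,0,0],0.8]
    - [[-0.002,0.198,0.042],[19,0,0],0.8]
    - [[-0.002,0.198,0.042],[19,0,0],0.8]
    - [[-0.002,0.198,0.042],[19,0,0],0.8]
    - [[-0.002,0.198,0.042],[19,0,0],0.8]
    - [[-0.002,0.198,0.042],[19,0,0],0.8]
    - [[0.033,0.198,0.042],[19,0,0],0.8]
    - [[0.065,0.198,0.042],[19,0,0],0.8]
    - [[0.088,0.198,0.042],[19,0,0],0.8]
    - [[0.0985,0.198,0.042],[19,0,0],0.8]
    - [[0.0985,0.198,0.042],[19,0,0],0.8]
    - [[0.0985,0.198,0.042],[19,0,0],0.8]

```text
clock: 25.45
tool_pos: [0.452, 0.1054, 0.0195]
orientation: [38.9, 89.8, -140.9]
force: [-0.2, 0.8, -0.6]
opening: 0.0699
```

>>> drive_tool:
  plan:
    - [[0,0,0],[0,0,0],0]
    - [[0,0,0],[0,0,0],0]
    - [[0,0,0],[0,0,0],0]
    - [[0,0,0],[0,0,0],0]
    - [[0,0,0],[0,0,0],0]
    - [[0,0,0],[0,0,0],0]
    - [[0,0,0],[0,0,0],0]
    - [[0,0,0],[0,0,0],0]
    - [[0,0,0],[0,0,0],0]
    - [[-0.035,0,0],[0,0,0],0]
    - [[-0.07,0,0],[0,0,0],0]
    - [[-0.105,0,0],[0,0,0],0]
    - [[-0.12,0,0],[0,0,0],0]
    - [[-0.12,0,0],[0,0,0],0]
    - [[-0.12,0,0],[0,0,0],0]

```text
clock: 26.7
tool_pos: [0.4525, 0.1058, 0.1401]
orientation: [16.9, 90.0, -163.0]
force: [0.6, -0.7, -1.1]
opening: 0.0341
```

```bash
python3 - <<'E'
from h import *
ux,uy=.4815,-.281
chain(((ux,uy,.14),270),((ux,uy,.024),270))
look('w11',['big_capacitor'])
p=pose()[0];print(atz(cal('wrist'),proj(cal('wrist'),(p[0],p[1],p[2]-.02)),0))
E
```

```text
t 26.7 p [0.4525 0.1058 0.1401] yaw -89.9 j [ 38.   5. -32.  -0. -53.  53.] open 0.0341 F [ 0.6 -0.7 -1.1]
(0.4815, -0.281, 0.14) [0.0002, 0.3869, -0.0281] [0.1, 0.0, -0.0] -90.0
(0.4815, -0.281, 0.024) [0.1162, 0.3869, -0.0282] [0.1, 0.0, -0.0] -90.0
big_capacitor [(array([278.2, 252. ]), 0.7)] [0.3956 0.1047] 
[0.3954 0.1049 0.    ]
```

>>> drive_tool:
  plan:
    - [[0,0.387,-0.028],[0,0,0],0]
    - [[0,0.387,-0.028],[0,0,0],0]
    - [[0,0.387,-0.028],[0,0,0],0]
    - [[0,0.387,-0.028],[0,0,0],0]
    - [[0,0.387,-0.028],[0,0,0],0]
    - [[0,0.387,-0.028],[0,0,0],0]
    - [[0,0.387,-0.028],[0,0,0],0]
    - [[0,0.387,-0.028],[0,0,0],0]
    - [[0,0.387,-0.028],[0,0,0],0]
    - [[0,0.387,-0.028],[0,0,0],0]
    - [[0,0.387,-0.028],[0,0,0],0]
    - [[0,0.387,-0.028],[0,0,0],0]
    - [[0,0.387,-0.028],[0,0,0],0]
    - [[0,0.387,-0.028],[0,0,0],0]

```text
clock: 28.02
tool_pos: [0.48, -0.2809, 0.1387]
orientation: [25.6, 89.7, -154.2]
force: [-1.5, 0.5, -0.4]
opening: 0.0342
```

```bash
python3 - <<'E'
from h import *
ux,uy=.4815,-.281
cv2.imwrite('pics/w12.png',ctrl.snapshot('wrist'))
chain(((ux,uy,.14),270),((ux,uy,.024),270))
E
```

```text
t 28.07 p [ 0.4803 -0.2808  0.139 ] yaw -89.8 j [-10.  14. -21.   0. -55. 100.] open 0.0344 F [ 0.  -0.8 -0. ]
(0.4815, -0.281, 0.14) [-0.001, 0.0002, -0.0012] [0.2, 0.3, -0.2] -90.0
(0.4815, -0.281, 0.024) [0.115, -0.0002, -0.0018] [0.2, 0.3, -0.2] -90.0
```

View pics/w12.png

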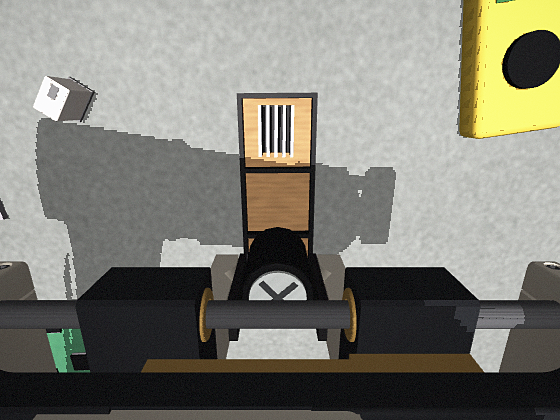

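The capacitor is held upright, and the heat sink at (276,131) and the empty middle pocket (278,200) are where expected. I'll lower it.

>>> drive_tool:
  plan:
    - [[0.035,0,-0.001],[0,0.3,-0.2],0]
    - [[0.07,0,-0.001],[0,0.3,-0.2],0]
    - [[0.1,0,-0.0015],[0,0.3,-0.2],0]
    - [[0.115,0,-0.0015],[0,0.3,-0.2],0]
    - [[0.115,0,-0.0015],[0,0.3,-0.2],0]
    - [[0.115,0,-0.0015],[0,0.3,-0.2],0]
    - [[0.115,0,-0.0015],[0,0.3,-0.2],0.7]
    - [[0.115,0,-0.0015],[0,0.3,-0.2],0.7]
    - [[0.115,0,-0.0015],[0,0.3,-0.2],0.7]
    - [[0.115,0,-0.0015],[0,0.3,-0.2],0.7]
    - [[0.08,0,0],[0,0.3,-0.2],0.7]
    - [[0.04,0,0],[0,0.3,-0.2],0.7]
    - [[0,0,0],[0,0.3,-0.2],0.7]
    - [[0,0,0],[0,0.3,-0.2],0.7]
    - [[0,0,0],[0,0.3,-0.2],0.7]

```text
clock: 29.32
tool_pos: [0.482, -0.2813, 0.1423]
orientation: [173.9, 89.6, -5.8]
force: [-0.4, 1.4, -0.8]
opening: 0.061
```

```bash
python3 - <<'E'
from h import *
D=look('w13',['big_capacitor','relay'])
x,y,a=.570,-.1045,238
chain(((x,y,.12),a),((x,y,.014),a))
E
```

```text
big_capacitor [(array([279.2, 202.1]), 0.65)] [ 0.4792 -0.2834] (array([278., 210.]), 1662)
relay [(array([ 82.7, 103.3]), 0.73)] [ 0.5708 -0.1064] (array([ 65., 102.]), 1843)
t 29.57 p [ 0.4794 -0.2806  0.1378] yaw -89.8 j [-10.  14. -21.  -0. -55. 100.] open 0.061 F [-0.8  0.3 -0.1]
(0.57, -0.1045, 0.12) [0.0178, -0.1758, -0.0913] [32.2, 0.1, 0.0] -122.0
(0.57, -0.1045, 0.014) [0.1238, -0.1756, -0.0915] [32.2, 0.1, 0.0] -122.0
```

>>> drive_tool:
  plan:
    - [[0.018,-0.176,-0.091],[32.2,0,0],0.6]
    - [[0.018,-0.176,-0.091],[32.2,0,0],0.6]
    - [[0.018,-0.176,-0.091],[32.2,0,0],0.6]
    - [[0.018,-0.176,-0.091],[32.2,0,0],0.6]
    - [[0.018,-0.176,-0.091],[32.2,0,0],0.6]
    - [[0.018,-0.176,-0.091],[32.2,0,0],0.6]
    - [[0.018,-0.176,-0.091],[32.2,0,0],0.6]
    - [[0.018,-0.176,-0.091],[32.2,0,0],0.6]
    - [[0.018,-0.176,-0.091],[32.2,0,0],0.6]
    - [[0.018,-0.176,-0.091],[32.2,0,0],0.6]
    - [[0.018,-0.176,-0.091],[32.2,0,0],0.6]

```text
clock: 30.48
tool_pos: [0.5693, -0.1054, 0.1199]
orientation: [-2.7, 89.9, 145.2]
force: [0.3, -0.2, -0.2]
opening: 0.0524
```

```bash
python3 - <<'E'
from fit import *
D=look('w14',['relay'])
q,f=fit('relay',[(D['cal'],D['relay'][1]['pixels'])],(.57,-.1045));print(q[:2],np.degrees(q[2])%180,f)
x,y,a=q[0],q[1],np.degrees(q[2])%180+90
chain(((x,y,.12),a),((x,y,.04),a),((x,y,.014),a))
E
```

```text
relay [(array([273. , 204.4]), 0.79)] [ 0.5715 -0.103 ] (array([275., 211.]), 1151)
[ 0.5706 -0.1058] 147.33269758953296 0.06351852847845962
t 30.63 p [ 0.5695 -0.105   0.12  ] yaw -122.0 j [  9.  17. -20.  -0. -54.  49.] open 0.0523 F [-0.6  0.1  0.4]
(np.float64(0.5705929287176369), np.float64(-0.10580132197605416), 0.12) [0.0, 0.0001, -0.0013] [0.6, 0.1, 0.0] -122.7
(np.float64(0.5705929287176369), np.float64(-0.10580132197605416), 0.04) [0.08, 0.0001, -0.0015] [0.6, 0.1, 0.0] -122.7
(np.float64(0.5705929287176369), np.float64(-0.10580132197605416), 0.014) [0.106, 0.0002, -0.0015] [0.6, 0.1, 0.0] -122.7
```

>>> drive_tool:
  plan:
    - [[0.035,0,-0.001],[0.6,0,0],0.6]
    - [[0.07,0,-0.001],[0.6,0,0],0.6]
    - [[0.095,0,-0.001],[0.6,0,0],0.6]
    - [[0.106,0,-0.001],[0.6,0,0],0.6]
    - [[0.106,0,-0.001],[0.6,0,0],0.6]
    - [[0.106,0,-0.001],[0.6,0,0],0]
    - [[0.106,0,-0.001],[0.6,0,0],0]
    - [[0.106,0,-0.001],[0.6,0,0],0]
    - [[0.106,0,-0.001],[0.6,0,0],0]
    - [[0.106,0,-0.001],[0.6,0,0],0]
    - [[0.106,0,-0.001],[0.6,0,0],0]
    - [[0.106,0,-0.001],[0.6,0,0],0]
    - [[0.106,0,-0.001],[0.6,0,0],0]
    - [[0.106,0,-0.001],[0.6,0,0],0]
    - [[0.07,0,-0.001],[0.6,0,0],0]
    - [[0.035,0,-0.001],[0.6,0,0],0]
    - [[0,0,0],[0.6,0,0],0]
    - [[0,0,0],[0.6,0,0],0]
    - [[0,0,0],[0.6,0,0],0]

```text
clock: 32.22
tool_pos: [0.571, -0.1048, 0.1226]
orientation: [-117.8, 89.8, 29.5]
force: [-0.2, 0.7, -1.3]
opening: 0.0198
```

```bash
python3 - <<'E'
from h import *
t=np.radians(19.2);ux,uy=np.array([.455,.317])+.032*np.array([np.cos(t),np.sin(t)])
chain(((ux,uy,.12),289.2),((ux,uy,.018),289.2))
look('w15',['relay'])
E
```

```text
t 32.22 p [ 0.571  -0.1048  0.1226] yaw -122.6 j [  9.  17. -20.  -0. -54.  49.] open 0.0198 F [-0.2  0.7 -1.3]
(np.float64(0.4852200438475994), np.float64(0.3275237326956347), 0.12) [0.0032, -0.3178, 0.3054] [-51.8, -0.2, 0.1] -70.8
(np.float64(0.4852200438475994), np.float64(0.3275237326956347), 0.018) [0.1052, -0.3174, 0.3056] [-51.8, -0.2, 0.1] -70.8
relay [(array([274.2, 253.6]), 0.95)] [ 0.5307 -0.0758] (array([276., 270.]), 2512)
```

>>> drive_tool:
  plan:
    - [[0.001,-0.318,0.3055],[-51.8,0,0],0]
    - [[0.001,-0.318,0.3055],[-51.8,0,0],0]
    - [[0.001,-0.318,0.3055],[-51.8,0,0],0]
    - [[0.001,-0.318,0.3055],[-51.8,0,0],0]
    - [[0.001,-0.318,0.3055],[-51.8,0,0],0]
    - [[0.001,-0.318,0.3055],[-51.8,0,0],0]
    - [[0.001,-0.318,0.3055],[-51.8,0,0],0]
    - [[0.001,-0.318,0.3055],[-51.8,0,0],0]
    - [[0.001,-0.318,0.3055],[-51.8,0,0],0]
    - [[0.001,-0.318,0.3055],[-51.8,0,0],0]
    - [[0.001,-0.318,0.3055],[-51.8,0,0],0]
    - [[0.001,-0.318,0.3055],[-51.8,0,0],0]
    - [[0.001,-0.318,0.3055],[-51.8,0,0],0]
    - [[0.001,-0.318,0.3055],[-51.8,0,0],0]
    - [[0.001,-0.318,0.3055],[-51.8,0,0],0]
    - [[0.001,-0.318,0.3055],[-51.8,0,0],0]

```text
clock: 33.7
tool_pos: [0.4833, 0.3264, 0.1186]
orientation: [-31.3, 89.8, 167.7]
force: [1.0, -0.4, -0.0]
opening: 0.02
```

```bash
python3 - <<'E'
from h import *
cv2.imwrite('pics/w16.png',ctrl.snapshot('wrist'))
t=np.radians(19.2);ux,uy=np.array([.455,.317])+.032*np.array([np.cos(t),np.sin(t)])
chain(((ux,uy,.12),289.2),((ux,uy,.018),289.2))
E
```

```text
t 33.75 p [0.4834 0.3265 0.1188] yaw -70.9 j [ 53.  17. -19.  -0. -54.  56.] open 0.0196 F [-0.2 -0.6  0. ]
(np.float64(0.4852200438475994), np.float64(0.3275237326956347), 0.12) [-0.0012, -0.0004, -0.0021] [-0.1, 0.2, 0.1] -70.8
(np.float64(0.4852200438475994), np.float64(0.3275237326956347), 0.018) [0.1008, -0.0002, -0.0024] [-0.1, 0.2, 0.1] -70.8
```

View pics/w16.png

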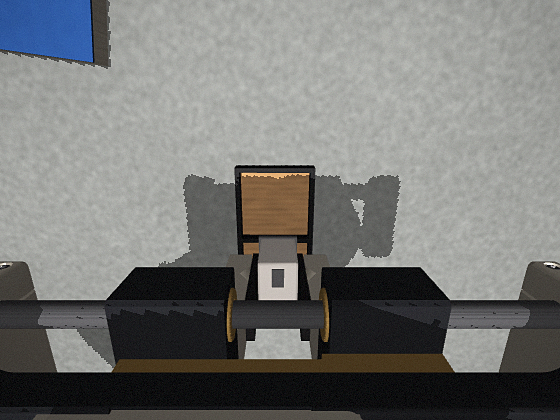

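The relay is held upright and its pocket (275,205) is in line. I'll lower and release it.

>>> drive_tool:
  plan:
    - [[0.035,0,-0.002],[0,0.2,0],0]
    - [[0.07,0,-0.002],[0,0.2,0],0]
    - [[0.09,0,-0.002],[0,0.2,0],0]
    - [[0.101,0,-0.002],[0,0.2,0],0]
    - [[0.101,0,-0.002],[0,0.2,0],0]
    - [[0.101,0,-0.002],[0,0.2,0],0]
    - [[0.101,0,-0.002],[0,0.2,0],0.6]
    - [[0.101,0,-0.002],[0,0.2,0],0.6]
    - [[0.101,0,-0.002],[0,0.2,0],0.6]
    - [[0.101,0,-0.002],[0,0.2,0],0.6]
    - [[0.08,0,0],[0,0.2,0],0.6]
    - [[0.04,0,0],[0,0.2,0],0.6]
    - [[0,0,0],[0,0.2,0],0.6]
    - [[-0.04,0,0],[0,0.2,0],0.6]
    - [[-0.08,0,0.04],[0,0.2,0],0.6]
    - [[-0.12,0,0.08],[0,0.2,0],0.6]
    - [[-0.12,0,0.08],[0,0.2,0],0.6]
    - [[-0.12,0,0.08],[0,0.2,0],0.6]
    - [[-0.12,0,0.08],[0,0.2,0],0.6]

```text
clock: 35.33
tool_pos: [0.4078, 0.3007, 0.2414]
orientation: [-129.4, 89.6, 69.7]
force: [0.1, 0.4, -0.1]
opening: 0.0524
```

```bash
python3 - <<'E'
from fit import *
print(pose()[0])
D=look('w17',['relay','choke'])
T={'tray3':(np.array([.481,-.281]),0),'tray2':(np.array([.4555,.3175]),np.radians(19.2))}
K={'relay':'tray2','choke':'tray2','big_capacitor':'tray3','heat_sink':'tray3','transformer':'tray3'}
ims=[]
for v in('top','scene'):
    im=ctrl.snapshot(v);ims.append(im);c=cal(v)
    for n in PN:
        r=ctrl.landmark_of(v,n)
        for x in r[:1]:
            X=atz(c,x['pixel'],.003)[:2];s=''
            if n in K: o,t=T[K[n]];s=Ro.from_euler('z',-t).as_matrix()[:2,:2]@(X-o)
            print(v,n,np.round(x['pixel']),round(x['confidence'],2),X,s)
a=ims[1]
cv2.imwrite('pics/fin.png',np.vstack([np.hstack([cv2.resize(a[250:380,90:250],(400,325)),cv2.resize(a[80:158,300:396],(400,325))]),np.hstack([cv2.resize(ims[0][200:310,360:460],(400,250)),cv2.resize(cv2.imread('pics/w17.png'),(400,250))])]))
E
```

```text
[0.4078 0.3007 0.2414]
relay [(array([279. , 114.7]), 0.8)] [0.4818 0.326 ] (array([278., 112.]), 540)
choke [(array([276.5, 164.4]), 0.63)] [0.4241 0.3092] (array([275., 167.]), 640)
top big_capacitor [407. 252.] 0.52 [ 0.4838 -0.283 ] [ 0.0028 -0.002 ]
top small_capacitor [255. 173.] 0.41 [0.6584 0.0702] 
top heat_sink [408. 224.] 0.78 [ 0.5475 -0.2871] [ 0.0665 -0.0061]
top transformer [408. 284.] 0.81 [ 0.4117 -0.2853] [-0.0693 -0.0043]
top relay [143. 242.] 0.52 [0.4889 0.325 ] [ 0.034  -0.0039]
top choke [151. 266.] 0.54 [0.4345 0.3022] [-0.0249 -0.0075]
scene big_capacitor [157. 320.] 0.56 [ 0.4843 -0.2786] [0.0033 0.0024]
scene small_capacitor [354. 238.] 0.47 [0.6547 0.0734] 
scene heat_sink [183. 346.] 0.73 [ 0.5531 -0.2798] [0.0721 0.0012]
scene transformer [133. 296.] 0.72 [ 0.4177 -0.2773] [-0.0633  0.0037]
scene relay [354. 125.] 0.64 [0.4798 0.3273] [0.0262 0.0013]
scene choke [331. 122.] 0.57 [0.4307 0.2994] [-0.0294 -0.009 ]
```

View pics/fin.png

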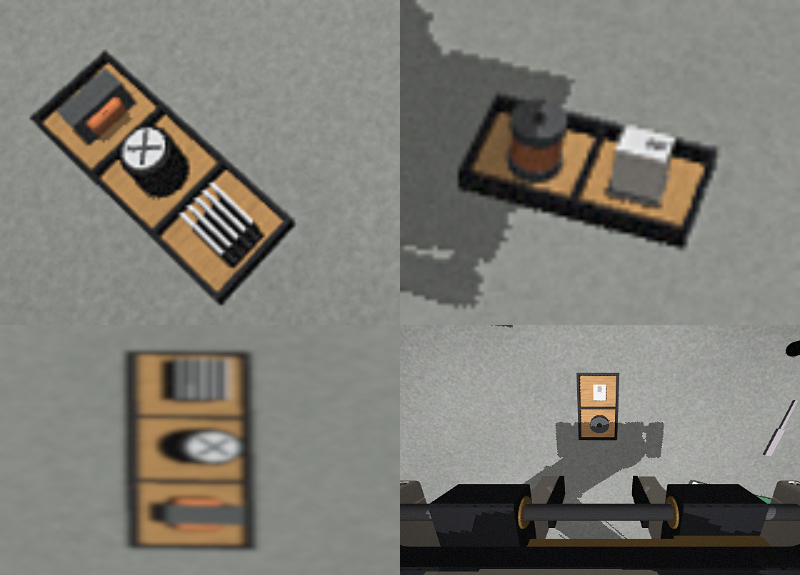

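All five parts stand upright in their pockets in both tray views. The spare was never touched, so I'm handing in.

```bash
python3 -c "
from h import *
print(ctrl.close_job())"
```

```text
the job is handed in; nothing more can be done
None
```

Both kits are made up and the job is handed in, at about 36 s of the 128 s allowed.

- **Three-pocket tray:** the big capacitor is in the middle, the heat sink in the far pocket and the transformer in the near pocket.
- **Two-pocket tray:** the choke is in the near pocket and the relay in the far one.

**Last checks:** the final pictures show all five parts upright, one to a pocket, with the gripper clear and open. The measured positions are within about 10 mm of the pocket centres, against the 30 mm allowed. I judged that the parts stand flat on the pocket floors from the pictures and the release height; I did not measure it separately.

**Where things disagreed:**
- **First heat sink approach:** it ran into the last joint's range limit at about -174°, so I turned the gripper half round and continued. No fault was reported.
- **Choke grip:** the fingers closed to 30.3 mm on the 32 mm choke. A closer look showed it centred and upright.
- **Small capacitor:** the network's final readings of the spare differ from the first ones by 4 mm in the scene view and 9 mm in the top view. Neither the arm nor any part came near it, so I put this down to network noise. I did not re-check it with the closer wrist camera.

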